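Torque down a watch case back in the bench closer

ROBOT

A 6-joint arm with a two-finger parallel gripper is mounted at the origin on the work surface. World frame = base frame: x ahead of the robot, y to its left, z up, the work surface at z = 0. Lengths are in m, angles in rad, forces in N, time in s.
With the tool pointing down it reaches from about 0.25 to 0.775 m from the base axis. Payload 4 kg.
Tool frame: the origin (TCP) lies midway between the tips of the shut fingers; the grasp point (between the pads) lies 19 mm behind it (grip_point_offset is the distance from the TCP to the grasp point, in m); z points along the fingers, y is the line along which they close (so a half turn about z gives the same grasp; the last joint's range is limited). The gripper opens to 94 mm and grips with 3 to 60 N. Pads are 16 mm wide; open, the fingers measure 119 mm over their backs; the gripper's body (75 mm by 177 mm) begins 78 mm behind the grasp point.
Start: joints at [1.189, 0.087, 1.371, -0, 1.684, -0.103], TCP at [0.151, 0.529, 0.206] pointing down, gripper open.
Joint ranges: [-3.1, 3.1], [-0.76, 2.03], [0.27, 2.55], [-1.08, 4.22], [0.17, 2.65], [-2.57, 2.57]. Speed limits (rad/s): [2.79, 2.79, 3.14, 3.14, 3.14, 3.14].

INTERFACE

Orientations are given as [roll, pitch, yaw] about the fixed x, y, z axes, in that order (R = Rz(yaw) Ry(pitch) Rx(roll)).
In Python, from bench import * gives the robot as it stands.
- The arm moves only by the tool carry_out, never from a script. Its argument "commands" is a list of rows, each a list of 6 numbers: the shift along the tool's x, y, z in m, then the turn, a rotation vector about the tool's x, y, z in rad. In form: [[tx, ty, tz, rx, ry, rz], ...]. A call has exactly 5 rows; each row is the pose to reach, as a shift and turn from the pose commanded when the call began, along the tool's axes at that moment; what a row does not reach only later rows make up. A row lasts 1/10 s, in which the tool goes at most 50 mm and 8.59 degrees, less where a joint would pass 70% of its speed; a pose out of reach is approached as far as the arm can. A call with a gripper value outside its range is refused whole. "jaw" is the opening, from 0 (shut) to 1 (fully open), set as the call begins (left out, the last holds). The fingers move at their own pace and stop on an object; the grip force is fixed at half the most. Time passes only in rows, so rows that repeat a pose let the fingers close, or fill a call up. It gives the time, the measured TCP pose, the force, the opening and the grip force at its end, in the units of the state.
- get_obs(): the state, without advancing time (a new reading comes with each control period).
- snapshot(name): name is "side" or "top"; returns a dict with "img" (384x512x3 uint8, red, green, blue), "range_z" (384x512 float32, m along the optical axis (not along the pixel's ray), 0 where there is no reading), "fx", "fy", "cx", "cy" (pixels), "R" (3x3) and "t" (3): a world point X has camera coordinates R X + t. Camera axes: x right, y down, z forward; pixel columns grow to the right and rows downward; lengths in m; the calibration is good to about 2 mm. A picture is of the moment at which its call begins.
- close_job(): hands the job in; it is judged then, once.
The state is a dict: "time": time; "joint_positions": joint angles; "qvel": joint speeds; "joint_torque": joint torques, N m; "tool_pos": TCP position; "ee_rot": TCP orientation; "wrist_force": force on the tool from outside, world axes, zero at the start; "wrist_torque": the same for the moment, N m; "width": finger opening in m; "finger_force": force on a finger pad.
Only numpy, scipy, OpenCV 4.12 (cv2) and the standard library are available. Lean on these libraries where they do the work, as an engineer would, in place of code of your own. Each camera call takes 0.05 s, during which the arm holds its last target. There are 200 camera calls.

TASK

Tighten the back of the watch case in the bench closer: swing the hold-down lever fully down so its foot clamps the case, then, keeping it down, turn the torque knob clockwise until it clicks past its detent and stays there. Then swing the lever well up again so the case is free to be taken, let go of everything, and leave the loose parts on the mat where they are.

Things in the scene. Friction and masses are not known exactly. Their poses are not given: they have to be found in the camera images.
- closer: Fixed grey cast base 210 x 160 x 18 mm on the bench mat. Origin: its underside, below the knob axis; z up. On that axis, heights over the origin: black nest, 68 mm across, 18-32 mm; gold case, 41 mm across, 32-43; torque knob 43-95. The lever lies along x at y = -55 mm, its fork (62 mm high) at x = 75, its ball to -x. White dots on the nest mark the index before and after the click.
- torque_knob (a joint): Knob angle (rad), growing clockwise seen from above; starts at 0.02 to 0.18. Resistance builds to about 0.3 N m; past 0.75 the detent gives way (click) and the knob, if free, snaps on by itself to rest at 1.27 to 1.45. Beyond that it gets stiff again; hard stop at 1.6. Let go before the click, it springs back to near 0.1.
- knob_grip (a point): On the knob's vertical axis at the height to grip, 83 mm above the closer's underside. Aluminium bar grip 44 mm long (this frame's x), 14 mm thick (y), from 16 mm below to 12 mm above this point; under it a disc 34 mm across. The frame turns with the knob and has the closer's yaw when the knob reads 0. A black index line is on the bar's -x half.
- clamp (a joint): Angle of the hold-down lever (rad): 0 = fully down, level, foot on the watch case; grows as the ball end is raised, to 1.15 at its stop. Starts raised at 0.75 to 1.1; stiff pivot, stays where it is left; about 1 N at the ball moves it.
- clamp_ball (a point): Centre of the black ball, 20 mm across, at the free end of the hold-down lever (steel rod 9 mm thick); 175 mm from the pivot. With the lever down it is 50 mm above the closer's underside, at x = -100, y = -55 mm of the closer.
- clamp_hinge (a point): Pivot of the hold-down lever, on its axis, at x = 75, y = -55 mm of the closer, 50 mm above its underside. The pivot axis is the closer's y axis. The lever carries a foot 75 mm from the pivot, on a short cross rod that reaches 27 mm towards the knob axis.
- loupe: Bystander: loose black eye loupe, 38 mm across, 34 mm high, origin at the centre of its underside.
- bezel: Bystander: loose gold bezel ring, 42 mm across, 5 mm high, origin at the centre of its underside.
- spare_back: Bystander: loose gold spare case back, 38 mm across, 6.5 mm high, origin at the centre of its underside.

How it is judged:
By the outcome, as a careful person would: the job done as asked, in the order asked, and still so for the second after the job is handed in, with the robot touching nothing.
It also fails if it takes over 64 s, if anything falls off the work surface, if the arm or the gripper's body presses on something with over 40 N, if the wrist force passes 120 N, or if a joint passes its speed limit or range.

## Working session

There is one attempt and no reset: what is moved stays moved. The work goes in short steps, Python scripts to look and compute and a tool call to move; the robot and the scene stay as the last step left them, time stands still between calls to the robot, and variables do not carry over. Pictures are saved under pics/ and viewed, at most 10 in all, crops included, and the job is handed in when it is done.

Besides the shell and the picture viewer there is one more tool, called after ">>>" as a command line: name --pt "numbers of a row" for each row, then --argument value for the rest. carry_out: Moves the arm, as the interface text tells. Its arguments: {"type":"object","properties":{"commands":{"type":"array","items":{"type":"array","items":{"type":"number"}}},"jaw":{"type":"number"}},"required":["commands"]}

```bash
ls; mkdir -p pics; python3 - <<'E'
from bench import *
import cv2,numpy as np
for n in("side","top"):
    s=snapshot(n); cv2.imwrite(f"pics/{n}0.png",s["img"][:,:,::-1]); np.savez(f"{n}0.npz",**s)
    print(n,s["fx"],s["cx"],s["cy"],np.round(-s["R"].T@s["t"],3),np.round(s["R"],2).tolist())
print(get_obs())
E
```

```text
pics
side 422.5760902502017 254.44028861267566 186.70604467078778 [ 0.181 -0.555  0.533] [[0.85, -0.53, 0.01], [-0.25, -0.42, -0.87], [0.46, 0.74, -0.49]]
top 430.85051336688446 257.9067743835966 187.80078295438898 [0.44  0.112 0.762] [[0.03, -1.0, 0.02], [-0.98, -0.03, -0.2], [0.2, -0.02, -0.98]]
{'time': 0.1, 'joint_positions': array([ 1.18888502e+00,  8.78816828e-02,  1.37208588e+00, -9.54922711e-06,
        1.68358808e+00, -1.03125758e-01]), 'qvel': array([-1.38898140e-03, -6.56609759e-05, -3.66052639e-03,  3.22454048e-04,
        1.16689724e-03, -6.32776072e-05]), 'joint_torque': array([ 3.89270208e-03, -3.41249943e+01, -3.03304160e+01,  7.20496033e-02,
        3.03961302e-02, -8.01528290e-05]), 'tool_pos': array([0.15119251, 0.52830463, 0.20442964]), 'ee_rot': array([-3.13963912e+00, -1.92635571e-04,  2.86280585e+00]), 'wrist_force': array([-0.18804064, -0.07049713, -0.15547394]), 'wrist_torque': array([ 0.03503514, -0.01995283, -0.02052171]), 'finger_force': 0.0, 'width': 0.09386475121208131}
```

View pics/side0.png

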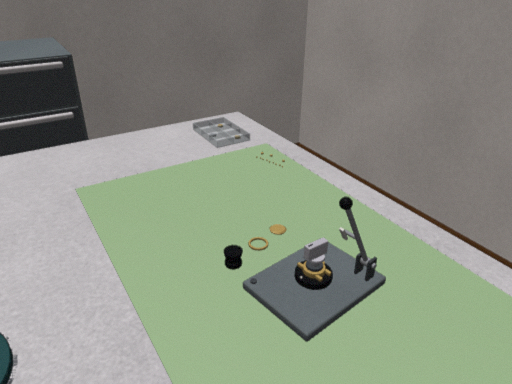

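View pics/top0.png

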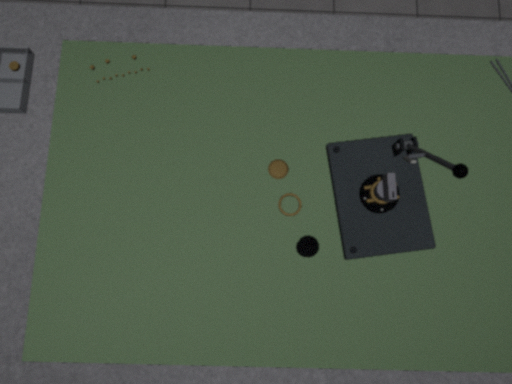

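Side view: ball at (346,203), fork at (365,266), knob bar at (316,250), base around (315,283). Top view: ball at (460,171), fork at (407,148), bar at (391,186), base corners about (327,143), (411,135), (434,247), (346,258). The loose parts are at columns 278–308, left of the base.

```bash
cat > h.py <<'E'
import numpy as np,cv2
def ray(s,u,v):
    d=s["R"].T@np.array([(u-s["cx"])/s["fx"],(v-s["cy"])/s["fy"],1.]); return -s["R"].T@s["t"],d
def plane(s,u,v,z):
    c,d=ray(s,u,v); return c+d*(z-c[2])/d[2]
def tri(a,pa,b,pb):
    A=[];y=[]
    for s,p in((a,pa),(b,pb)):
        c,d=ray(s,*p); d=d/np.linalg.norm(d); P=np.eye(3)-np.outer(d,d); A.append(P); y.append(P@c)
    X=np.linalg.solve(A[0]+A[1],y[0]+y[1]); return X,[float(np.linalg.norm(P@X-q)) for P,q in zip(A,y)]
def cloud(s):
    v,u=np.mgrid[:384,:512]; z=s["range_z"]; 
    P=np.stack([(u-s["cx"])/s["fx"]*z,(v-s["cy"])/s["fy"]*z,z],-1); W=(P-s["t"])@s["R"]; W[z<=0]=np.nan; return W
def blob(m,u,v,r):
    k=np.zeros(m.shape,np.uint8); cv2.circle(k,(u,v),r,1,-1); k=k&m.astype(np.uint8)
    y,x=np.nonzero(k); return x.mean(),y.mean(),len(x)
E
cat > m.py <<'E'
from h import *
S=dict(np.load("side0.npz"));T=dict(np.load("top0.npz"))
dark=lambda s:s["img"].max(2)<30
bs=blob(dark(S),346,203,10);bt=blob(dark(T),460,171,10)
print("ball",bs,bt,tri(S,bs[:2],T,bt[:2]))
for n,s in(("side",S),("top",T)):
    i=s["img"].astype(int); g=(i[...,1]-np.maximum(i[...,0],i[...,2])>8)
    W=cloud(s)
    m=(~g)&(W[...,2]>0.010)&(W[...,2]<0.024)&(W[...,0]>.3)&(W[...,1]<0)
    n_,l,st,_=cv2.connectedComponentsWithStats(m.astype(np.uint8)); k=1+st[1:,4].argmax()
    y,x=np.nonzero(l==k); P=np.array([plane(s,a,b,.018)[:2] for a,b in zip(x,y)],np.float32)
    r=cv2.minAreaRect(P*1000); print(n,"base",r,np.nanmedian(W[l==k],0)[2])
    h=W[...,2]; t=(h>.087)&(h<.1)&(W[...,0]>.3)&(W[...,1]<0)&(i.min(2)>90)
    print(" bar top n",t.sum(),np.nanmedian(W[t],0), cv2.minAreaRect((W[t][:,:2]*1000).astype(np.float32)))
    cu,cv=(x.mean(),y.mean()); print(" mat z",np.nanmedian(h[g]))
c=np.hstack([cv2.resize(s["img"][b:b+90,a:a+90,::-1],(400,400),interpolation=cv2.INTER_CUBIC) for s,a,b in((S,275,200),(T,345,140))])
cv2.imwrite("pics/crop0.png",c)
E
python3 m.py
```

```text
ball (np.float64(345.51485148514854), np.float64(203.27722772277227), 101) (np.float64(459.2147239263804), np.float64(170.33128834355827), 163) (array([ 0.58493771, -0.16707379,  0.20492282]), [0.00012388083596237434, 0.0001238808359624499])
side base ((581.9568481445312, -120.47259521484375), (216.0421905517578, 164.32591247558594), 8.791037559509277) 0.021547556756389637
 bar top n 151 [ 0.57948571 -0.1144675   0.09819656] ((609.8328857421875, -125.3749771118164), (30.952159881591797, 102.39959716796875), 65.34261322021484)
 mat z 0.0037597468033955675
top base ((585.3847045898438, -114.56816101074219), (209.0015411376953, 160.72816467285156), 8.91312313079834) 0.020700502354440774
 bar top n 27 [ 0.59380791 -0.11002152  0.0973682 ] ((590.2534790039062, -110.5891342163086), (26.27831268310547, 6.578490734100342), 2.3256964683532715)
 mat z 0.003089825638281973
```

View pics/crop0.png

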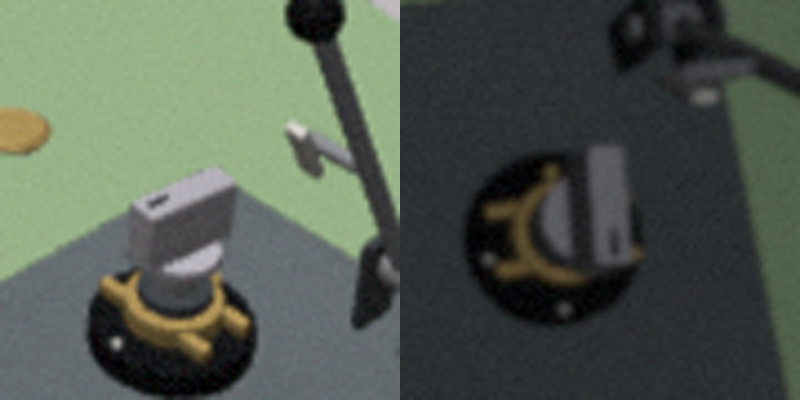

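The crop shows the bar top centred at about top (392,186) and side (316.6,243.7), the nest disc centred near top (380,193), the index line on the near (-x) half of the bar, and the foot clear of the knob.

```bash
python3 - <<'E'
from h import *
S=dict(np.load("side0.npz"));T=dict(np.load("top0.npz"))
f=lambda p,a,b:((p[0]+.5)/400*90+a-.5,(p[1]+.5)/400*90+b-.5)
tc=[f((x-400,y),345,140) for x,y in((587,146),(623,146),(632,267),(595,267))]
sc=[f(p,275,200) for p in((222,168),(238,186),(148,220),(132,203))]
for a,b in zip(sc,tc): print(tri(S,a,T,b))
ms,mt=np.mean(sc,0),np.mean(tc,0); print("bar top",tri(S,ms,T,mt))
q=[plane(T,*p,.098) for p in tc]; far=(q[0]+q[1])/2;near=(q[2]+q[3])/2; d=far-near; print("yaw",np.arctan2(d[1],d[0]),np.linalg.norm(d),plane(T,*mt,.098),plane(S,*ms,.098))
# nest
for n,s,c,r in(("top",T,(380,193),25),("side",S,(314,273),24)):
    W=cloud(s); m=(s["img"].max(2)<28).astype(np.uint8); k=np.zeros_like(m); cv2.circle(k,c,r,1,-1)
    co=max(cv2.findContours(m&k,0,1)[0],key=len); P=np.array([plane(s,*p[0],.035)[:2]*1000 for p in co],np.float32)
    print(n,"nest",cv2.minEnclosingCircle(P))
b=np.array([.58494,-.16707,.2049])
for c in((.5854,-.1146),(.59,-.112)):
  y=.155; R=np.array([[np.cos(y),np.sin(y)],[-np.sin(y),np.cos(y)]]); l=R@(b[:2]-c); print("ball in closer",l, "clamp", np.arccos((.075-l[0])/.175), np.arcsin((b[2]-.053)/.175))
E
```

```text
(array([ 0.60729395, -0.10526019,  0.09496341]), [0.0012628628802295457, 0.0012628628802295889])
(array([ 0.6065931 , -0.11766668,  0.09479843]), [2.6880890960693498e-05, 2.6880890960752695e-05])
(array([ 0.5617307 , -0.11855539,  0.0966092 ]), [0.00034288666952320254, 0.00034288666952318205])
(array([ 0.56242133, -0.10612906,  0.09592872]), [0.0007486419037145968, 0.0007486419037144964])
bar top (array([ 0.58429655, -0.11188929,  0.09552104]), [0.0003431580255428852, 0.00034315802554289135])
yaw 0.035890763146630915 0.04405622752952508 [ 0.58345167 -0.11086947  0.098     ] [ 0.58239962 -0.11443552  0.098     ]
top nest ((582.9529418945312, -108.48670196533203), 34.01266098022461)
side nest ((574.0791625976562, -121.23047637939453), 33.79612731933594)
ball in closer [-0.00855481 -0.05176995] clamp 1.0730391725620654 1.051160353875893
ball in closer [-0.01350105 -0.05362863] clamp 1.040579640180522 1.051160353875893
```

>>> carry_out --pt "-0.033 -0.03 -0.004 0 0 0" --pt "-0.067 -0.06 -0.008 0 0 0" --pt "-0.1 -0.09 -0.012 0 0 0" --pt "-0.133 -0.12 -0.016 0 0 0" --pt "-0.167 -0.15 -0.02 0 0 0"

```text
time: 0.6
tool_pos: [0.2709, 0.3369, 0.2251]
ee_rot: [-3.141, -0.0, 2.864]
wrist_force: [0.3, 0.0, 0.6]
width: 0.0939
finger_force: 0.0
```

>>> carry_out --pt "-0.033 -0.03 -0.004 0 0 0" --pt "-0.067 -0.06 -0.008 0 0 0" --pt "-0.1 -0.09 -0.012 0 0 0" --pt "-0.133 -0.12 -0.016 0 0 0" --pt "-0.167 -0.15 -0.02 0 0 0"

```text
time: 1.1
tool_pos: [0.3902, 0.1467, 0.2454]
ee_rot: [3.141, -0.0, 2.863]
wrist_force: [-0.1, -0.0, -1.5]
width: 0.0937
finger_force: 0.0
```

>>> carry_out --pt "-0.033 -0.03 -0.004 0 0 -0.085" --pt "-0.067 -0.06 -0.008 0 0 -0.17" --pt "-0.1 -0.09 -0.012 0 0 -0.255" --pt "-0.133 -0.12 -0.016 0 0 -0.34" --pt "-0.167 -0.15 -0.02 0 0 -0.42"

```text
time: 1.6
tool_pos: [0.5096, -0.0435, 0.2652]
ee_rot: [3.141, -0.001, -2.997]
wrist_force: [-0.0, -0.4, 0.6]
width: 0.094
finger_force: 0.0
```

```bash
cat > go.py <<'E'
import sys
from bench import *
import numpy as np
from scipy.spatial.transform import Rotation as Ro
def go(x,y,z,yaw):
    o=get_obs(); R=Ro.from_euler("xyz",o["ee_rot"]); G=Ro.from_euler("xyz",[np.pi,0,yaw])
    print("t %.2f"%o["time"],"pos",np.round(o["tool_pos"],4),"rot",np.round(o["ee_rot"],3),"q",np.round(o["joint_positions"],2),"F",np.round(o["wrist_force"],1),"w",round(o["width"],4))
    print("shift",np.round(R.inv().apply(np.array([x,y,z])-o["tool_pos"]),4),"rv",np.round((R.inv()*G).as_rotvec(),3))
if __name__=="__main__": go(*map(float,sys.argv[1:5]))
E
python3 go.py .585 -.167 .245 3.297
```

```text
t 1.60 pos [ 0.5096 -0.0435  0.2652] rot [ 3.141e+00 -1.000e-03 -2.997e+00] q [-0.2  -0.    1.35  0.    1.8  -1.91] F [-0.  -0.4  0.6] w 0.094
shift [-0.0569 -0.1331  0.0201] rv [ 0.001 -0.001 -0.011]
```

>>> carry_out --pt "-0.015 -0.035 0.005 0 0 0" --pt "-0.03 -0.07 0.01 0 0 0" --pt "-0.045 -0.105 0.015 0 0 -0.01" --pt "-0.057 -0.133 0.02 0 0 -0.011" --pt "-0.057 -0.133 0.02 0 0 -0.011" --jaw 0.55

```text
time: 2.1
tool_pos: [0.5846, -0.1684, 0.2419]
ee_rot: [3.14, -0.004, -2.993]
wrist_force: [-0.1, 1.0, -1.5]
width: 0.0576
finger_force: 0.0
```

>>> carry_out --pt "0 0 0.02 0 0 0" --pt "0 0 0.035 0 0 0" --pt "0 0 0.05 0 0 0" --pt "0 0 0.058 0 0 0" --pt "0 0 0.058 0 0 0"

```text
time: 2.6
tool_pos: [0.5833, -0.1645, 0.1856]
ee_rot: [3.14, -0.003, -2.989]
wrist_force: [0.5, 0.6, -0.7]
width: 0.0514
finger_force: 0.0
```

```bash
python3 go.py .585 -.167 .186 3.297; python3 - <<'E'
from bench import *
import cv2,numpy as np
a=snapshot("side")["img"][130:310,240:440,::-1]; b=snapshot("top")["img"][90:270,330:512,::-1]
cv2.imwrite("pics/c1.png",cv2.resize(np.hstack([a,b]),(780,368)))
E
```

```text
t 2.60 pos [ 0.5833 -0.1645  0.1856] rot [ 3.140e+00 -3.000e-03 -2.989e+00] q [-0.37  0.22  1.26  0.    1.67 -2.09] F [ 0.5  0.6 -0.7] w 0.0514
shift [-0.0013 -0.0027 -0.0004] rv [ 0.002 -0.003 -0.003]
```

View pics/c1.png

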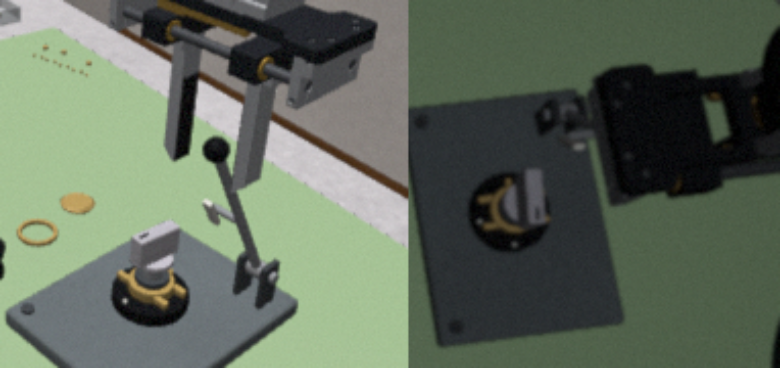

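Side view: the ball (crop 216,150) sits between the two fingers. Closing.

>>> carry_out --pt "0 0 0 0 0 0" --pt "0 0 0 0 0 0" --pt "0 0 0 0 0 0" --pt "0 0 0 0 0 0" --pt "0 0 0 0 0 0" --jaw 0

```text
time: 3.2
tool_pos: [0.5849, -0.1679, 0.1879]
ee_rot: [-3.136, 0.001, -2.991]
wrist_force: [1.4, -7.0, -0.6]
width: 0.0183
finger_force: 30.0
```

```bash
python3 - <<'E'
from bench import *
import numpy as np
o=get_obs(); print(o["tool_pos"],o["ee_rot"],o["width"],o["finger_force"],o["wrist_force"])
th0=np.arctan2(.205-.052,.0826)
for th in np.linspace(1.07,0,14):
    print(round(th,2), np.round([.175*(np.cos(th)-np.cos(1.07)), .175*(np.sin(1.07)-np.sin(th))],4))
E
```

```text
[ 0.58490983 -0.16788698  0.18791337] [-3.13634117e+00  1.18812529e-03 -2.99089411e+00] 0.018271398315245248 30.003846287727356 [ 1.42157448 -7.03515841 -0.60449211]
1.07 [0. 0.]
0.99 [0.0123 0.0074]
0.91 [0.024  0.0158]
0.82 [0.035  0.0252]
0.74 [0.0451 0.0354]
0.66 [0.0544 0.0464]
0.58 [0.0627 0.0582]
0.49 [0.0701 0.0706]
0.41 [0.0764 0.0835]
0.33 [0.0816 0.0969]
0.25 [0.0857 0.1107]
0.16 [0.0886 0.1248]
0.08 [0.0904 0.1391]
0.0 [0.091  0.1535]
```

>>> carry_out --pt "0.012 -0.001 0.0074 0 0 0" --pt "0.024 -0.001 0.0158 0 0 0" --pt "0.035 -0.001 0.0252 0 0 0" --pt "0.045 -0.001 0.0354 0 0 0" --pt "0.0545 -0.001 0.0464 0 0 0"

```text
time: 3.7
tool_pos: [0.5311, -0.1763, 0.142]
ee_rot: [-3.138, 0.003, -2.99]
wrist_force: [1.8, -2.9, 0.8]
width: 0.018
finger_force: 30.0
```

>>> carry_out --pt "0.0083 0 0.0118 0 0 0" --pt "0.0157 0 0.0242 0 0 0" --pt "0.022 0 0.0371 0 0 0" --pt "0.0272 0 0.0505 0 0 0" --pt "0.0313 0 0.0643 0 0 0"

```text
time: 4.2
tool_pos: [0.4998, -0.1811, 0.0768]
ee_rot: [-3.138, 0.001, -2.99]
wrist_force: [0.1, -5.4, 1.8]
width: 0.0182
finger_force: 30.0
```

>>> carry_out --pt "0.003 -0.001 0.014 0 0 0" --pt "0.0047 -0.001 0.0284 0 0 0" --pt "0.0052 -0.001 0.038 0 0 0" --pt "0.0052 -0.001 0.0428 0 0 0" --pt "0.0052 -0.001 0.0428 0 0 0"

```text
time: 4.7
tool_pos: [0.4945, -0.1819, 0.0335]
ee_rot: [-3.14, -0.001, -2.989]
wrist_force: [-1.4, -4.5, 2.6]
width: 0.0182
finger_force: 30.0
```

>>> carry_out --pt "0 0 0.001 0 0 0" --pt "0 0 0.002 0 0 0" --pt "0 0 0.002 0 0 0" --pt "0 0 0.002 0 0 0" --pt "0 0 0.002 0 0 0"

```text
time: 5.2
tool_pos: [0.4946, -0.1819, 0.0332]
ee_rot: [-3.14, -0.001, -2.989]
wrist_force: [-6.2, -4.3, 8.8]
width: 0.018
finger_force: 30.0
```

>>> carry_out --pt "0 0 0 0 0 0" --pt "0 0 0 0 0 0" --pt "0 0 0 0 0 0" --pt "0 0 0 0 0 0" --pt "0 0 0 0 0 0" --jaw 0.5

```text
time: 5.7
tool_pos: [0.4945, -0.1806, 0.0314]
ee_rot: [3.14, -0.001, -2.989]
wrist_force: [0.6, -0.1, -0.6]
width: 0.047
finger_force: 0.0
```

>>> carry_out --pt "0 0 -0.02 0 0 0" --pt "0 0 -0.05 0 0 0" --pt "0 0 -0.08 0 0 0" --pt "0 0 -0.11 0 0 0" --pt "0 0 -0.11 0 0 0"

```text
time: 6.2
tool_pos: [0.4975, -0.1823, 0.1471]
ee_rot: [-3.136, 0.008, -2.989]
wrist_force: [0.7, -0.8, -0.8]
width: 0.0466
finger_force: 0.0
```

```bash
python3 go.py .5845 -.112 .14 3.178
```

```text
t 6.20 pos [ 0.4975 -0.1823  0.1471] rot [-3.136  0.008 -2.989] q [-0.46  0.05  1.52  0.    1.56 -2.18] F [ 0.7 -0.8 -0.8] w 0.0466
shift [-0.0966  0.0563  0.0077] rv [-0.005  0.009  0.116]
```

>>> carry_out --pt "-0.025 0.014 0 0 0 0.03" --pt "-0.05 0.028 0.003 0 0 0.06" --pt "-0.075 0.042 0.006 0 0 0.09" --pt "-0.097 0.056 0.006 0 0 0.116" --pt "-0.097 0.056 0.006 0 0 0.116"

```text
time: 6.7
tool_pos: [0.5829, -0.1087, 0.1336]
ee_rot: [3.139, -0.002, -3.102]
wrist_force: [0.2, -0.9, -0.0]
width: 0.0466
finger_force: 0.0
```

```bash
python3 go.py .5845 -.112 .069 3.178; python3 - <<'E'
from bench import *
import cv2,numpy as np
a=snapshot("side")["img"][190:320,240:400,::-1]
cv2.imwrite("pics/c2.png",cv2.resize(a,(720,585),interpolation=2))
E
```

```text
t 6.70 pos [ 0.5829 -0.1087  0.1336] rot [ 3.139e+00 -2.000e-03 -3.102e+00] q [-0.28  0.21  1.38  0.    1.56 -1.89] F [ 0.2 -0.9 -0. ] w 0.0466
shift [-0.0016 -0.0035  0.0645] rv [ 0.002 -0.002  0.003]
```

View pics/c2.png

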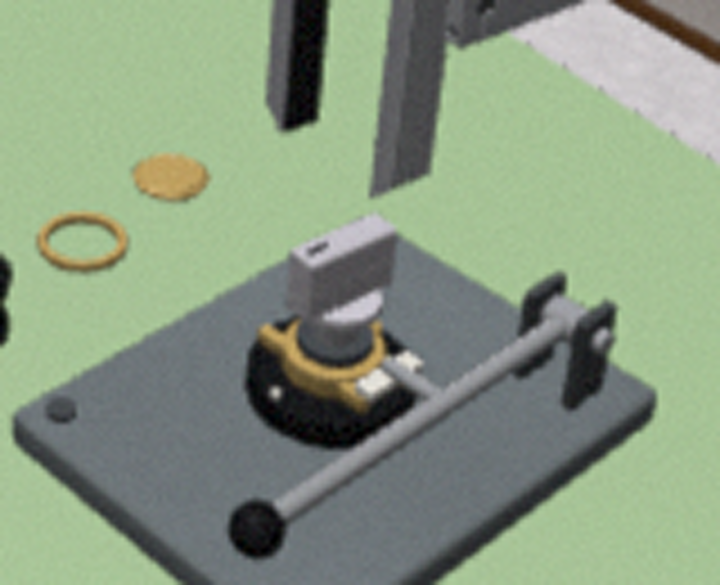

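Lever is down (ball at crop 257,527, foot on the case lug at 380,380), the knob is unchanged, and the fingers straddle the bar. Descending.

>>> carry_out --pt "-0.001 -0.001 0.02 0 0 0" --pt "-0.001 -0.001 0.04 0 0 0" --pt "-0.001 -0.001 0.055 0 0 0" --pt "-0.001 -0.001 0.065 0 0 0" --pt "-0.001 -0.001 0.065 0 0 0"

```text
time: 7.25
tool_pos: [0.5815, -0.1121, 0.0688]
ee_rot: [3.14, -0.004, -3.106]
wrist_force: [0.1, -0.8, -0.4]
width: 0.0469
finger_force: 0.0
```

```bash
python3 go.py .5845 -.112 .069 3.178
```

```text
t 7.25 pos [ 0.5815 -0.1121  0.0688] rot [ 3.14  -0.004 -3.106] q [-0.29  0.25  1.46 -0.    1.44 -1.89] F [ 0.1 -0.8 -0.4] w 0.0469
shift [-0.003   0.     -0.0002] rv [ 0.001 -0.004 -0.001]
```

>>> carry_out --pt "-0.002 0 0 0 0 0" --pt "-0.002 0 0 0 0 0" --pt "-0.002 0 0 0 0 0" --pt "-0.002 0 0 0 0 0" --pt "-0.002 0 0 0 0 0" --jaw 0

```text
time: 7.75
tool_pos: [0.5855, -0.1124, 0.0716]
ee_rot: [-3.141, 0.001, -3.105]
wrist_force: [-0.2, -1.0, 0.9]
width: 0.0136
finger_force: 30.0
```

```bash
python3 go.py .5845 -.112 .069 3.178
```

```text
t 7.75 pos [ 0.5855 -0.1124  0.0716] rot [-3.141e+00  1.000e-03 -3.105e+00] q [-0.28  0.25  1.45 -0.    1.44 -1.89] F [-0.2 -1.   0.9] w 0.0136
shift [0.001  0.0004 0.0026] rv [-0.001  0.001 -0.   ]
```

>>> carry_out --pt "0 0 0 0 0 0.1" --pt "0 0 0 0 0 0.2" --pt "0 0 0 0 0 0.3" --pt "0 0 0 0 0 0.4" --pt "0 0 0 0 0 0.5"

```text
time: 8.25
tool_pos: [0.5854, -0.1129, 0.0716]
ee_rot: [-3.14, 0.002, 2.674]
wrist_force: [0.3, -1.8, 1.4]
width: 0.0135
finger_force: 30.0
```

>>> carry_out --pt "0 0 0 0 0 0.1" --pt "0 0 0 0 0 0.2" --pt "0 0 0 0 0 0.3" --pt "0 0 0 0 0 0.4" --pt "0 0 0 0 0 0.5"

```text
time: 8.75
tool_pos: [0.585, -0.1134, 0.0716]
ee_rot: [-3.14, 0.002, 2.173]
wrist_force: [-1.6, -3.5, 2.2]
width: 0.0138
finger_force: 30.0
```

```bash
python3 go.py .5845 -.112 .069 1.94; python3 -c "
from bench import *;print(get_obs()['wrist_torque'])"
```

```text
t 8.75 pos [ 0.585  -0.1134  0.0716] rot [-3.140e+00  2.000e-03  2.173e+00] q [-0.29  0.25  1.45 -0.    1.44 -0.89] F [-1.6 -3.5  2.2] w 0.0138
shift [0.0014 0.0004 0.0026] rv [-0.001  0.002  0.233]
[-0.54795158  0.25969479 -0.04811269]
```

>>> carry_out --pt "0 0 0 0 0 0.08" --pt "0 0 0 0 0 0.16" --pt "0 0 0 0 0 0.24" --pt "0 0 0 0 0 0.24" --pt "0 0 0 0 0 0.24"

```text
time: 9.25
tool_pos: [0.5848, -0.1134, 0.0716]
ee_rot: [-3.14, 0.002, 1.939]
wrist_force: [-3.0, -4.0, 2.5]
width: 0.0138
finger_force: 30.0
```

>>> carry_out --pt "0 0 0 0 0 0" --pt "0 0 0 0 0 0" --pt "0 0 0 0 0 0" --pt "0 0 0 0 0 0" --pt "0 0 0 0 0 0" --jaw 0.45

```text
time: 9.75
tool_pos: [0.5846, -0.1116, 0.0703]
ee_rot: [-3.14, -0.001, 1.938]
wrist_force: [0.7, -0.7, -0.2]
width: 0.0419
finger_force: 0.0
```

>>> carry_out --pt "0 0 -0.02 0 0 0" --pt "0 0 -0.05 0 0 0" --pt "0 0 -0.08 0 0 0" --pt "0 0 -0.1 0 0 0" --pt "0 0 -0.1 0 0 0"

```text
time: 10.25
tool_pos: [0.5868, -0.1124, 0.1747]
ee_rot: [3.136, 0.004, 1.938]
wrist_force: [1.5, -0.3, -0.1]
width: 0.0422
finger_force: 0.0
```

```bash
python3 go.py .4946 -.1819 .17 3.297; python3 - <<'E'
from bench import *
import cv2,numpy as np
a=snapshot("side")["img"][190:320,240:400,::-1]
cv2.imwrite("pics/c3.png",cv2.resize(a,(720,585),interpolation=2))
E
```

```text
t 10.25 pos [ 0.5868 -0.1124  0.1747] rot [3.136 0.004 1.938] q [-0.28  0.2   1.31  0.    1.63 -0.65] F [ 1.5 -0.3 -0.1] w 0.0422
shift [-0.0318 -0.111   0.0042] rv [ 0.002  0.007 -1.359]
```

View pics/c3.png

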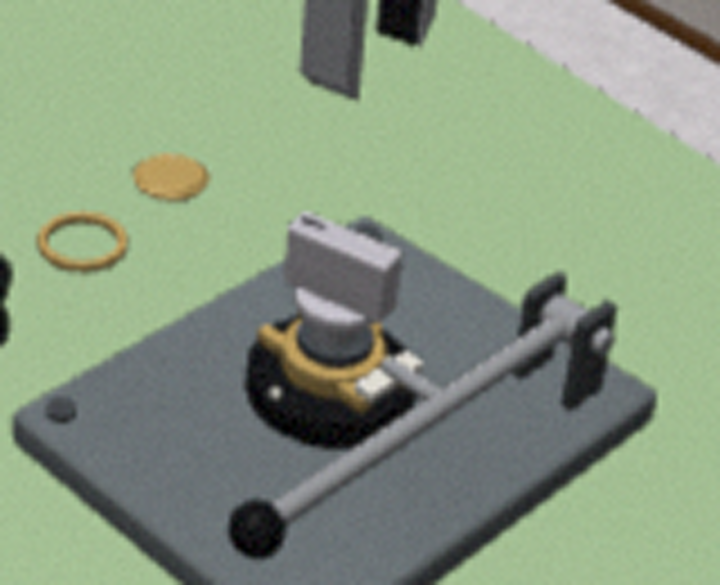

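The knob is past the click and holding (index at crop 312,222), and the lever is still down. Back to the ball.

>>> carry_out --pt "-0.006 -0.022 0 0 0 -0.138" --pt "-0.012 -0.044 0 0 0 -0.276" --pt "-0.018 -0.066 0 0 0 -0.414" --pt "-0.025 -0.088 0 0 0 -0.55" --pt "-0.032 -0.111 0 0 0 -0.68"

```text
time: 10.8
tool_pos: [0.491, -0.1815, 0.168]
ee_rot: [-3.141, -0.005, 2.624]
wrist_force: [-0.4, -0.1, -0.2]
width: 0.0421
finger_force: 0.0
```

>>> carry_out --pt "0 0 0 0 0 -0.138" --pt "0 0 0 0 0 -0.276" --pt "0 0 0 0 0 -0.414" --pt "0 0 0 0 0 -0.55" --pt "0 0 0 0 0 -0.679"

```text
time: 11.3
tool_pos: [0.4917, -0.1811, 0.1681]
ee_rot: [3.139, -0.004, -2.981]
wrist_force: [0.4, 0.6, 0.4]
width: 0.0422
finger_force: 0.0
```

```bash
python3 go.py .4946 -.1819 .034 3.297
```

```text
t 11.30 pos [ 0.4917 -0.1811  0.1681] rot [ 3.139 -0.004 -2.981] q [-0.46  0.04  1.49  0.    1.61 -2.19] F [0.4 0.6 0.4] w 0.0422
shift [-0.0032 -0.0017  0.1341] rv [ 0.003 -0.004  0.005]
```

>>> carry_out --pt "-0.002 -0.001 0.035 0 0 0" --pt "-0.002 -0.001 0.07 0 0 0" --pt "-0.002 -0.001 0.1 0 0 0" --pt "-0.002 -0.001 0.12 0 0 0" --pt "-0.002 -0.001 0.134 0 0 0"

```text
time: 11.8
tool_pos: [0.4924, -0.181, 0.0325]
ee_rot: [3.137, -0.006, -2.986]
wrist_force: [0.2, 0.4, 1.1]
width: 0.0425
finger_force: 0.0
```

>>> carry_out --pt "0 0 0 0 0 0" --pt "0 0 0 0 0 0" --pt "0 0 0 0 0 0" --pt "0 0 0 0 0 0" --pt "0 0 0 0 0 0" --jaw 0

```text
time: 12.3
tool_pos: [0.4959, -0.1819, 0.0382]
ee_rot: [3.141, 0.002, -2.986]
wrist_force: [-0.3, 3.2, 2.2]
width: 0.0185
finger_force: 30.0
```

>>> carry_out --pt "-0.0006 0 -0.014 0 0 0" --pt "-0.0022 0 -0.028 0 0 0" --pt "-0.0054 0 -0.0433 0 0 0" --pt "-0.0094 0 -0.0567 0 0 0" --pt "-0.0145 0 -0.0698 0 0 0"

```text
time: 12.8
tool_pos: [0.5092, -0.1798, 0.108]
ee_rot: [3.141, -0.001, -2.986]
wrist_force: [1.0, 2.9, -2.1]
width: 0.0182
finger_force: 30.0
```

>>> carry_out --pt "-0.006 0 -0.0126 0 0 0" --pt "-0.014 0 -0.026 0 0 0" --pt "-0.022 0 -0.0375 0 0 0" --pt "-0.0313 0 -0.0482 0 0 0" --pt "-0.041 0 -0.058 0 0 0"

```text
time: 13.3
tool_pos: [0.5495, -0.1736, 0.1658]
ee_rot: [3.141, -0.002, -2.987]
wrist_force: [-0.7, 1.1, -2.1]
width: 0.0181
finger_force: 30.0
```

>>> carry_out --pt "-0.009 0 -0.008 0 0 0" --pt "-0.0176 0 -0.0144 0 0 0" --pt "-0.025 0 -0.019 0 0 0" --pt "-0.025 0 -0.019 0 0 0" --pt "-0.025 0 -0.019 0 0 0"

```text
time: 13.8
tool_pos: [0.5745, -0.1698, 0.185]
ee_rot: [-3.141, 0.0, -2.986]
wrist_force: [-3.9, 3.2, 5.2]
width: 0.0185
finger_force: 30.0
```

>>> carry_out --pt "0 0 0 0 0 0" --pt "0 0 0 0 0 0" --pt "0 0 0 0 0 0" --pt "0 0 0 0 0 0" --pt "0 0 0 0 0 0" --jaw 0.6

```text
time: 14.3
tool_pos: [0.5746, -0.1702, 0.1834]
ee_rot: [-3.141, -0.0, -2.987]
wrist_force: [-0.2, 0.1, -0.6]
width: 0.0544
finger_force: 0.0
```

>>> carry_out --pt "0 0 -0.02 0 0 0" --pt "0 0 -0.045 0 0 0" --pt "0 0 -0.07 0 0 0" --pt "0 0 -0.09 0 0 0" --pt "0 0 -0.09 0 0 0"

```text
time: 14.8
tool_pos: [0.5759, -0.1706, 0.2777]
ee_rot: [-3.138, 0.006, -2.987]
wrist_force: [0.1, -0.3, 0.2]
width: 0.0568
finger_force: 0.0
```

>>> carry_out --pt "0.01 0.04 0 0 0 0" --pt "0.02 0.08 0 0 0 0" --pt "0.03 0.12 0 0 0 0" --pt "0.04 0.16 0 0 0 0" --pt "0.05 0.2 0 0 0 0"

```text
time: 15.3
tool_pos: [0.4931, 0.0212, 0.272]
ee_rot: [3.141, -0.002, -2.987]
wrist_force: [0.8, 0.7, -0.2]
width: 0.0568
finger_force: 0.0
```

>>> carry_out --pt "0.01 0.04 0 0 0 0" --pt "0.02 0.08 0 0 0 0" --pt "0.03 0.1 0 0 0 0" --pt "0.03 0.1 0 0 0 0" --pt "0.03 0.1 0 0 0 0"

```text
time: 15.8
tool_pos: [0.4491, 0.114, 0.2728]
ee_rot: [-3.141, -0.001, -2.986]
wrist_force: [-0.1, -0.6, 0.8]
width: 0.0562
finger_force: 0.0
```

```bash
python3 - <<'E'
from bench import *
from h import *
S=snapshot("side");T=snapshot("top")
c=np.hstack([cv2.resize(S["img"][170:330,200:400,::-1],(400,320)),cv2.resize(T["img"][110:270,260:460,::-1],(400,320))])
cv2.imwrite("pics/c4.png",c)
E
```

```text
(no output)
```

View pics/c4.png

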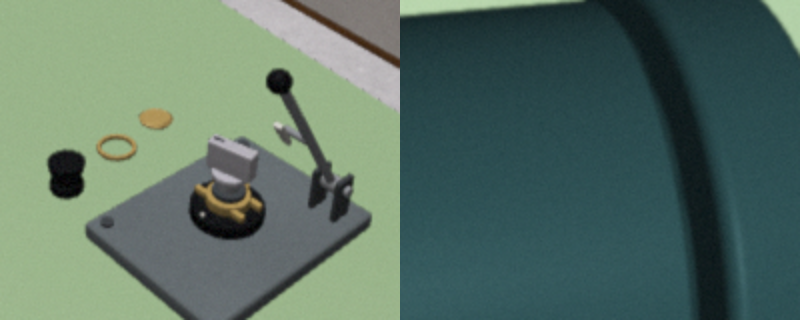

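The side view shows the lever up (ball at 279,81), the knob still turned, and the loose parts untouched; the arm blocks the top view but touches nothing. Handing in.

```bash
python3 -c "
from bench import *;print(close_job())"
```

```text
the job is handed in; nothing more can be done
None
```

The job is done and handed in: I clamped the lever, turned the knob past its click to about 1.35 rad, where it stayed, then swung the lever back up to about 1.0 rad; the arm is clear and the loose parts were not moved.

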